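Centre a pipe flange on the floating pan of a bench scale and weigh it

TASK

The steel pipe flange lies off-centre on the scale's round, springy pan and hangs over its edge. Slide it gently over the pan, without lifting or tipping it, until, once you let go and the pan has swung back, it lies centred with no part of its rim beyond the pan's edge; only then press the weigh button on the indicator box fully down and let it go. Do not lean on the scale, and leave everything else on the bench where it is.

Things in the scene. Friction and masses are not known exactly. Their poses are not given: they have to be found in the camera images.
- scale: Bench scale, fixed: round grey base 170 mm dia, origin at the centre of its underside, z up. Its round aluminium pan (120 mm dia, 6 mm thick, top 68 mm above the bench) floats on side springs: it yields 4 mm per newton of side load (250 N/m in every direction, at most 30 mm), does not sink or tilt, and swings back over the base's centre when let go. Its momentary position is not measured.
- pan_rest (a point): Centre of the pan's top face as it stands when nothing pushes it sideways (on the base's axis, 68 mm above the bench). Fixed to the base, it does not follow the pan: something slid over the pan carries the pan along until friction is overcome, then drags it at that offset.
- flange_center (a point): Loose dark steel pipe flange lying flat on the pan: a ring 110 mm outer dia, 52 mm through bore, 14 mm thick, 0.6 to 0.95 kg. The point is on its axis, half-way up (7 mm above the pan). It starts 22 to 40 mm off the pan's centre in any direction. Its friction on the pan is not known beforehand. Too wide to grasp across; closed fingers fit into the bore.
- indicator: Grey indicator box of the scale, fixed, 130 mm (its x) by 110 mm (its y), 45 mm high; origin at the centre of its underside. Dark display on the +x half of its top, weigh button on the -x half. It stands left or right of the scale, a black tray of fittings on the other side.
- weigh_top (a point): Centre of the top of the weigh button, a round plain grey button of 28 mm dia on the indicator's top; it is pressed straight down (-z).
- weigh (a joint): Travel of the weigh button: 0 is up, 0.006 m is fully down; it springs back; fully down takes about 4 N.
- tube_offcut: Bystander, to be left alone: aluminium square tube offcut, 120 x 40 x 40 mm.
- spanner: Bystander, to be left alone: steel spanner lying flat.
- wire_brush: Bystander, to be left alone: wire brush lying flat.
- coupler: Bystander, to be left alone: short steel pipe coupler, 42 dia x 30 mm.
- weld_magnet: Bystander, to be left alone: flat red welding magnet with a steel edge, about 85 x 60 x 18 mm.
- chip_hammer: Bystander, to be left alone: chipping hammer lying flat.
- spray_can: Bystander, to be left alone: upright can, 56 dia x 130 mm.
Mind the look-alikes: they are no part of the job. What is shaped like the indicator but blue or pink is not meant.

How it is judged:
By the outcome, as a careful person would: the job done as asked, in the order asked, and still so for the second after the job is handed in, with the robot touching nothing.
It also fails if it takes over 64 s, if anything falls off the work surface, if the arm or the gripper's body presses on something with over 40 N, if the wrist force passes 120 N, or if a joint passes its speed limit or range.

ROBOT

A 7-joint arm with a two-finger parallel gripper is mounted at the origin on the work surface. World frame = base frame: x ahead of the robot, y to its left, z up, the work surface at z = 0. Lengths are in mm, angles in rad, forces in N, time in s.
With the tool pointing down it reaches from about 400 to 875 mm from the base axis. Payload 4.4 kg.
Tool frame: the origin (TCP) lies at the very end of the fingers, on their centre line; the grasp point (between the pads) lies 19 mm behind it; z points along the fingers, y is the line along which they close (so a half turn about z gives the same grasp; the last joint's range is limited). The gripper opens to 85 mm and grips with 20 to 120 N. Pads are 22 mm wide; open, the fingers measure 114 mm over their backs; the gripper's body (76 mm by 85 mm) begins 54 mm behind the grasp point. The pads swing forward as they close: fully open they stand 13 mm farther back than shut.
Start: joints at [-1.259, 0.628, 0.038, 1.517, -0.027, 0.996, -0.02], TCP at [239.747, 604.185, 231.313] pointing down, gripper open.
Joint ranges: [-3.06, 3.06], [-0.37, 2.12], [-1.25, 1.32], [0.18, 2.47], [-1.1, 4.24], [0.23, 1.98], [-2.94, 2.94]. Speed limits (rad/s): [2.57, 2.57, 3.14, 3.14, 3.14, 3.14, 3.14].

INTERFACE

Orientations are given as [roll, pitch, yaw] about the fixed x, y, z axes, in that order (R = Rz(yaw) Ry(pitch) Rx(roll)).
In Python, from cell import ctrl gives the robot as it stands.
- The arm moves only by the tool step_arm, never from a script. Its argument "series" is a list that holds one entry, the list of rows, each a list of 7 numbers: the turn, a rotation vector about the tool's x, y, z as a fraction of full scale, then the shift along the tool's x, y, z as a fraction of full scale, then the closure, from 0 (fully open) to 1 (shut). In form: [[[ax, ay, az, tx, ty, tz, gripper], ...]]. A call has 1 to 12 rows; each row shifts and turns the commanded pose from where the row before left it, along the tool's axes as they then stand; what a row does not reach is not made up. Full scale, the value 1, is 150 mm for a shift and 45 degrees for a turn. A row lasts 1/10 s, in which the tool goes at most 50 mm and 8.59 degrees, less where a joint would pass 70% of its speed; a pose out of reach is approached as far as the arm can. A call with a number of a shift or a turn outside -1 to 1 is refused whole. A call with a gripper value outside its range is refused whole. The fingers move at their own pace and stop on an object; the grip force is fixed at half the most. Time passes only in rows, so rows that do not move let the fingers close. It gives the time, the measured TCP pose, the force, the opening and the grip force at its end, in the units of the state.
- ctrl.read_state(): the state, without advancing time (a new reading comes with each control period).
- ctrl.get_image(name): name is "side" or "top" or "wrist"; returns a dict with "img" (480x640x3 uint8, red, green, blue), "fx", "fy", "cx", "cy" (pixels), "R" (3x3) and "t" (3): a world point X has camera coordinates R X + t. Camera axes: x right, y down, z forward; pixel columns grow to the right and rows downward; lengths in mm; the calibration is good to about 2 mm. A picture is of the moment at which its call begins. There is no depth.
- ctrl.finish_job(): hands the job in; it is judged then, once.
Trained networks look in a picture, given as the dict that the camera call returned (one of the last four; its "shot" number tells which), for a name from the list of things; names that differ only in an ending like _2 or _b are one class to them, and where a whole thing is asked for, a point or a joint stands for the part that bears it (a point fixed in the world has none). Each returns a list of dicts, best first, with "score" (0 to 1); they miss things now and then, are a little off and sometimes report something else, mostly with a low value. They report only what shows in the picture. A call takes as long as a camera call. They do not tell look-alikes from the thing itself.
- ctrl.recognise(picture, thing): "centre" ([column, row] in pixels, amid what is visible of it).
The state is a dict: "clock": time; "qpos": joint angles; "qd": joint speeds; "tau": joint torques, N m; "eef_pos": TCP position; "tool_rot": TCP orientation; "force": force on the tool from outside, world axes, zero at the start; "torque": the same for the moment, N m; "width": finger opening in mm; "gripper_force": force on a finger pad.
Only numpy, scipy, OpenCV 4.12 (cv2) and the standard library are available. Lean on these libraries where they do the work, as an engineer would, in place of code of your own. Each camera call takes 0.05 s, during which the arm holds its last target. There are 200 camera calls.

## Working session

There is one attempt and no reset: what is moved stays moved. The work goes in short steps, Python scripts to look and compute and a tool call to move; the robot and the scene stay as the last step left them, time stands still between calls to the robot, and variables do not carry over. Pictures are saved under pics/ and viewed, at most 13 in all, crops included, and the job is handed in when it is done.

Besides the shell and the picture viewer there is one more tool, called after "Request:" as name(argument=value, ...) on one line, values as JSON. step_arm: Moves the arm, as the interface text tells. Shift numbers are shares of 150 mm and turn numbers shares of 45 degrees, none past 1 either way. Its arguments: {"type":"object","properties":{"series":{"type":"array","items":{"type":"array","items":{"type":"array","items":{"type":"number","minimum":-1,"maximum":1}}}}},"required":["series"]}

```bash
mkdir -p pics
cat > h.py <<'E'
import numpy as np, cv2
from cell import ctrl
def shot(n,f=None):
    p=ctrl.get_image(n)
    if f: cv2.imwrite('pics/'+f,p['img'][:,:,::-1])
    return p
def ray(p,uv):
    R=np.array(p['R']);t=np.array(p['t'])
    d=R.T@np.array([(uv[0]-p['cx'])/p['fx'],(uv[1]-p['cy'])/p['fy'],1]); return -R.T@t,d
def atz(p,uv,z):
    c,d=ray(p,uv); return c+d*(z-c[2])/d[2]
def tri(L):
    A=np.zeros((3,3));b=np.zeros(3)
    for p,uv in L:
        c,d=ray(p,uv);d=d/np.linalg.norm(d);M=np.eye(3)-np.outer(d,d);A+=M;b+=M@c
    return np.linalg.solve(A,b)
def proj(p,X):
    c=np.array(p['R'])@np.array(X)+np.array(p['t']);return np.array([p['fx']*c[0]/c[2]+p['cx'],p['fy']*c[1]/c[2]+p['cy']])
E
python3 - <<'E'
from h import *
np.set_printoptions(precision=1,suppress=True)
ps={n:shot(n,n+'1.png') for n in('top','side','wrist')}
cv2.imwrite('pics/both.png',cv2.resize(np.vstack([ps['top']['img'],ps['side']['img']])[:,:,::-1],(448,600)) )
for th in('flange_center','scale','indicator','weigh_top'):
    for n,p in ps.items():
        for r in ctrl.recognise(p,th)[:3]: print(th,n,np.array(r['centre']),round(r['score'],2),atz(p,r['centre'],{'flange_center':75,'scale':60}.get(th,45)))
for n,p in ps.items(): print(n,ray(p,(320,240)),p['fx'])
s=ctrl.read_state();print(s['eef_pos'],s['tool_rot'],s['force'],s['clock'])
E
```

```text
flange_center top [289.5 267.1] 0.63 [502.7 -37.8  75. ]
flange_center side [340.6 276. ] 0.7 [480.1 -24.7  75. ]
scale top [440.7 291.1] 0.58 [ 436.4 -470.3   60. ]
scale top [292.8 268.9] 0.56 [498.7 -46.5  60. ]
scale side [325.  290.5] 0.78 [512.   17.9  60. ]
scale side [336.5 213.1] 0.67 [ 536.1 -261.2   60. ]
scale side [383.5 178.6] 0.51 [ 423.8 -437.3   60. ]
indicator top [435.6 213.1] 0.82 [ 665.2 -463.4   45. ]
indicator top [523.5 297.7] 0.79 [ 418.9 -710.8   45. ]
indicator top [363.9 318.9] 0.68 [ 356.7 -251.3   45. ]
indicator side [399.9 232.1] 0.93 [ 349.5 -238.2   45. ]
indicator side [339.4 210. ] 0.85 [ 532.8 -290.5   45. ]
indicator side [308.5 173.2] 0.82 [ 658.3 -432.4   45. ]
weigh_top side [414.8 223.2] 0.62 [ 311.9 -281.8   45. ]
weigh_top side [407.4 126. ] 0.57 [ 380.9 -741.3   45. ]
weigh_top side [318.9 158.2] 0.46 [ 641.8 -511.1   45. ]
top (array([ 367.4, -134. , 1772. ]), array([ 0.1,  0. , -1. ])) 595.8296381387054
side (array([ 350.2,  817.5, 1145.3]), array([ 0.1, -0.7, -0.7])) 533.4479286805405
wrist (array([165.9, 633. , 373.4]), array([ 0.3, -0.1, -1. ])) 366.16881158728665
[239.7 604.2 231.3] [-3.1 -0.   2.8] [-0.6  0.4  0.4] 0.75
```

View pics/top1.png

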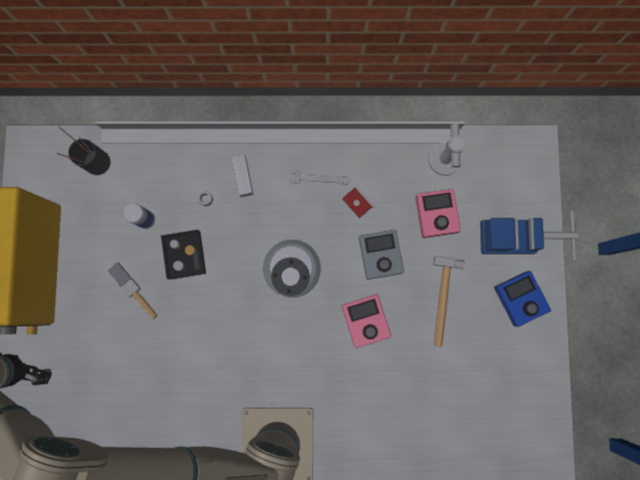

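View pics/side1.png

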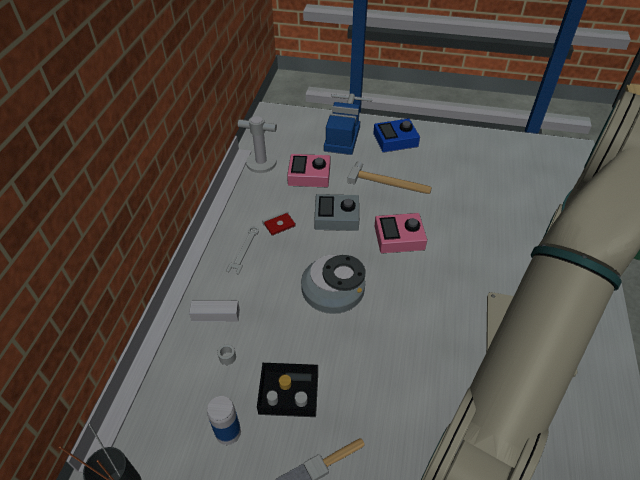

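The top view shows the scale at (292,268) with the flange around (291,277). The grey indicator is at (381,254), its button at (384,265), and the tray is on the left. The side view agrees: flange (344,272), grey indicator (337,211), button (348,205).

Run:
```python
from h import *
np.set_printoptions(precision=1,suppress=True)
t=shot('top');s=shot('side')
for nm,a,b,z in(('flange bore top',(291,276.5),(344,272),82),('button',(384,265),(348,205),55),('base',(292,268.5),(334,287),50)):
    print(nm,atz(t,a,z),atz(s,b,z),tri([(t,a),(s,b)]))
st=ctrl.read_state();from scipy.spatial.transform import Rotation as Ro
print(Ro.from_euler('xyz',st['tool_rot']).as_matrix(),st['tool_rot'])
w=shot('wrist');c=ray(w,(320,240))[0];R=Ro.from_euler('xyz',st['tool_rot']).as_matrix()
print('cam in tool',R.T@(c-st['eef_pos']),R.T@np.array(w['R']).T)
```

```text
flange bore top [475.4 -42.7  82. ] [473.2 -33.8  82. ] [475.2 -42.2  71.5]
button [ 511.2 -309.5   55. ] [ 510.3 -306.1   55. ] [ 511.2 -309.9   51.4]
base [500.6 -43.7  50. ] [493.1  -5.3  50. ] [501.8 -41.3   2. ]
[[-0.9  0.4 -0. ]
 [ 0.4  0.9  0. ]
 [ 0.   0.  -1. ]] [ 3.1 -0.   2.8]
cam in tool [  79.2   -0.2 -142.9] [[ 0.  -1.  -0.3]
 [ 1.   0.  -0. ]
 [ 0.  -0.3  1. ]]
```

Run:
```python
from h import *
s=ctrl.read_state();print(s['tool_rot'],s['eef_pos'],(np.pi-s['tool_rot'][2])/np.pi*4)
```

```text
[ 3.14152733e+00 -3.88082004e-05  2.76379238e+00] [239.761454   604.19790748 231.32723519] 0.48103025030533575
```

Request:
step_arm(series=[[[0, 0, -0.16, 0, 0, 0, 1], [0, 0, -0.16, 0, 0, 0, 1], [0, 0, -0.161, 0, 0, 0, 1], [0, 0, 0, -0.12, -0.28, 0, 1], [0, 0, 0, -0.12, -0.28, 0, 1], [0, 0, 0, -0.12, -0.28, 0, 1], [0, 0, 0, -0.12, -0.28, 0, 1], [0, 0, 0, -0.12, -0.28, 0, 1], [0, 0, 0, -0.12, -0.28, 0, 1]]])

```text
clock: 1.8
eef_pos: [348.4, 350.5, 231.6]
tool_rot: [3.141, 0.001, -3.142]
force: [0.9, 0.4, -0.5]
width: 0.2
gripper_force: 0.0
```

Request:
step_arm(series=[[[0, 0, 0, -0.1, -0.29, 0, 1], [0, 0, 0, -0.1, -0.29, 0, 1], [0, 0, 0, -0.1, -0.29, 0, 1], [0, 0, 0, -0.1, -0.29, 0, 1], [0, 0, 0, -0.1, -0.29, 0, 1], [0, 0, 0, -0.1, -0.29, 0, 1], [0, 0, 0, -0.1, -0.29, 0, 1], [0, 0, 0, -0.1, -0.29, 0, 1], [0, 0, 0, -0.1, -0.29, 0, 1], [0, 0, 0, 0, 0, 0, 1], [0, 0, 0, 0, 0, 0, 1]]])

```text
clock: 2.9
eef_pos: [482.8, -40.5, 231.2]
tool_rot: [3.142, -0.0, 3.138]
force: [0.4, 0.8, 0.8]
width: -0.3
gripper_force: 0.0
```

Run:
```python
from h import *
np.set_printoptions(precision=1,suppress=True)
w=shot('wrist','w2.png')
for th in('flange_center','scale','weigh_top'):
    for r in ctrl.recognise(w,th)[:2]: print(th,np.array(r['centre']),round(r['score'],2),atz(w,r['centre'],75))
s=ctrl.read_state();print(s['eef_pos'],s['force'],ray(w,(320,240)))
```

```text
flange_center [330.9 184.2] 0.76 [451.4 -29.7  75. ]
scale [319.6 232.9] 0.95 [492.9 -39.   75. ]
weigh_top [16.5 13.6] 0.91 [ 328.5 -256.1   75. ]
weigh_top [ 24.1 249. ] 0.72 [ 506.9 -294.9   75. ]
[482.4 -37.7 231.3] [ 0.8 -0.4  0.2] (array([403.6, -40.1, 374.2]), array([ 0.3,  0. , -1. ]))
```

View pics/w2.png

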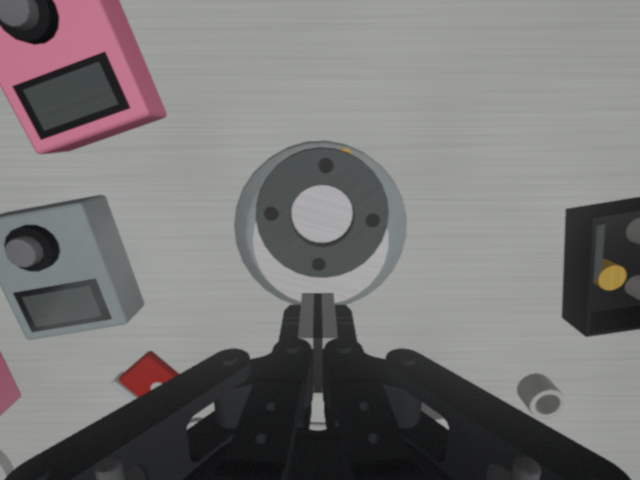

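The wrist view shows the flange bore at about (321,214). The base ring spans columns 235–406, the bright pan shows below the flange, and the grey button is at (24,250).

```bash
cat >> h.py <<'E'
from scipy.optimize import minimize
from scipy.ndimage import map_coordinates
def fit(p,x0,y0,z,R,sign,arc=lambda X:np.ones(len(X),bool),span=14,free=False,w=1.5,mask=None):
    """circle edge: sign=+1 brighter inside. grid then simplex on mean clipped contrast"""
    g=cv2.GaussianBlur(cv2.cvtColor(p['img'],cv2.COLOR_RGB2GRAY),(0,0),.8).astype(float)
    th=np.linspace(0,2*np.pi,240,endpoint=False);u=np.c_[np.cos(th),np.sin(th),0*th]
    Rm=np.array(p['R']);t=np.array(p['t'])
    def samp(X):
        c=X@Rm.T+t;uv=np.c_[p['fx']*c[:,0]/c[:,2]+p['cx'],p['fy']*c[:,1]/c[:,2]+p['cy']]
        return map_coordinates(g,[uv[:,1],uv[:,0]],order=1,mode='nearest'),uv
    def score(q):
        zz=q[2] if len(q)>2 else z
        c=np.array([q[0],q[1],zz]);k=arc(c+R*u)
        a,_=samp(c+(R-w)*u);b,uv=samp(c+(R+w)*u)
        k&=(uv[:,1]<p.get('rmax',285))
        return -np.mean(np.clip(sign*(a-b),-5,40)[k]) if k.sum()>20 else 0
    grid=[(score((x,y)),x,y) for x in np.arange(x0-span,x0+span+.1,1) for y in np.arange(y0-span,y0+span+.1,1)]
    s,x,y=min(grid);q=[x,y]+([z] if free else [])
    r=minimize(score,q,method='Nelder-Mead',options=dict(initial_simplex=np.array([q]+[np.array(q)+np.eye(len(q))[i]*1.5 for i in range(len(q))]),xatol=.02))
    return r.x,r.fun
E
python3 - <<'E'
from h import *
np.set_printoptions(precision=1,suppress=True)
w=shot('wrist')
f0=atz(w,(321,213),82);print('bore guess',f0)
F,s=fit(w,f0[0],f0[1],82,55,-1);print('flange',F,s)
B,s=fit(w,f0[0],f0[1],82,26,1);print('bore',B,s)
for z in (68,):
  P,s=fit(w,490,-40,z,60,1,lambda X:np.hypot(X[:,0]-F[0],X[:,1]-F[1])>57);print('pan',P,s)
for z in (30,40,50,55,60):
  G,s=fit(w,490,-40,z,85,-1);print('base',z,G,s)
g0=atz(w,(24,250),52);print('btn',g0)
for z in(51,53,55):
  print(z,fit(w,g0[0],g0[1],z,14,1))
im=w['img'].copy()
def dr(c,z,R,col):
    q=[proj(w,(c[0]+R*np.cos(a),c[1]+R*np.sin(a),z)) for a in np.linspace(0,6.28,100)]
    cv2.polylines(im,[(np.array(q)*8).astype(int)],True,col,1,cv2.LINE_AA,3)
dr(F,82,55,(255,0,0));dr(B,82,26,(255,255,0));dr(P,68,60,(0,255,0));dr(G,60,85,(0,0,255))
cv2.imwrite('pics/ov.png',cv2.resize(im[110:310,200:440,::-1],None,fx=3,fy=3))
E
```

```text
bore guess [473.5 -35.   82. ]
flange [476.7 -37.7] -38.75678484135935
bore [474.8 -37.7] -39.010690717964316
pan [504.6 -38.8] -30.124342159392977
base 30 [504.1 -38.6] -31.98880282649584
base 40 [502.9 -35.5] -21.998271545160247
base 50 [500.9 -32.8] -18.200273076115
base 55 [500.  -31.7] -16.740165204132037
base 60 [499.6 -30.8] -15.382285772321136
btn [ 517.1 -311.7   52. ]
51 (array([ 518.5, -320.4]), np.float64(-21.989592616471434))
53 (array([ 517.8, -318.7]), np.float64(-21.811925296857016))
55 (array([ 517.3, -317. ]), np.float64(-21.615877244329614))
```

View pics/ov.png

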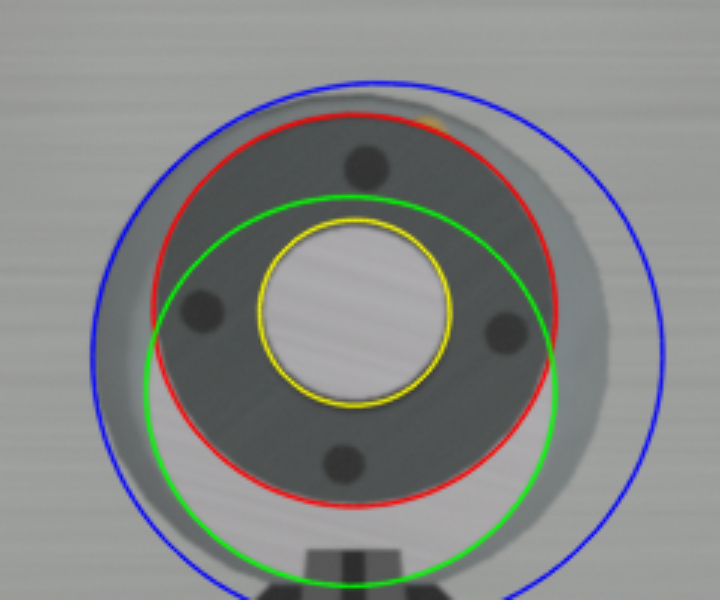

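Flange is at about (475.5,-37.7) and the pan and base axis at about (504.4,-38.7), so it needs roughly 29 mm in +x. I'll lower the fingers over the bore.

Request:
step_arm(series=[[[0, 0, 0, 0.036, 0, 0.18, 1], [0, 0, 0, 0, 0, 0.25, 1], [0, 0, 0, 0, 0, 0.25, 1], [0, 0, 0, 0, 0, 0.15, 1], [0, 0, 0, 0, 0, 0.1, 1], [0, 0, 0, 0, 0, 0, 1], [0, 0, 0, 0, 0, 0, 1]]])

```text
clock: 3.85
eef_pos: [477.4, -38.6, 92.0]
tool_rot: [3.141, -0.0, -3.14]
force: [-1.3, -0.6, 0.4]
width: 0.2
gripper_force: 0.0
```

```bash
cat > m.py <<'E'
from h import *
import sys
np.set_printoptions(precision=1,suppress=True)
w=shot('wrist',sys.argv[1] if len(sys.argv)>1 else None)
s=ctrl.read_state();e=s['eef_pos'];w['rmax']=float(sys.argv[3]) if len(sys.argv)>3 else 330
x0=float(sys.argv[2]) if len(sys.argv)>2 else 476
F,a=fit(w,x0,-38,82,55,-1,lambda X:X[:,0]<x0+25);print('flange',F,a)
P,b=fit(w,504,-38,68,60,1,lambda X:np.hypot(X[:,0]-F[0],X[:,1]-F[1])>57);print('pan',P,b,'rel',F-P)
f=[]
for i in range(4): shot('top');f.append(ctrl.read_state()['force'])
print(np.array(e),s['clock'],'force',np.mean(f,0))
E
python3 m.py w3.png
```

```text
flange [476.5 -37.3] -39.13867970331841
pan [504.1 -39.4] -9.044278237294451 rel [-27.7   2.1]
[477.9 -38.8  92.5] 3.9 force [-0.1  0.   0.2]
```

View pics/w3.png

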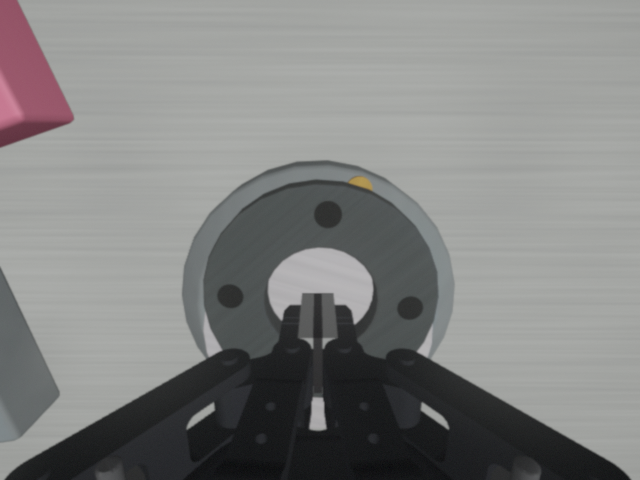

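Image: the closed fingers, ending near (318,300), are inside the bore centred at about (321,300). The flange estimate is unchanged. Next: lower into the bore, then start the push.

Request:
step_arm(series=[[[0, 0, 0, 0, 0, 0.05, 1], [0, 0, 0, 0, 0, 0.05, 1], [0, 0, 0, 0, 0, 0.03, 1], [0, 0, 0, 0, 0, 0, 1], [0, 0, 0, -0.02, 0, 0, 1], [0, 0, 0, -0.02, 0, 0, 1], [0, 0, 0, -0.02, 0, 0, 1], [0, 0, 0, -0.02, 0, 0, 1], [0, 0, 0, -0.02, 0, 0, 1], [0, 0, 0, 0, 0, 0, 1]]])

```text
clock: 5.1
eef_pos: [493.0, -39.3, 72.4]
tool_rot: [3.142, 0.001, 3.142]
force: [0.7, -0.3, -0.1]
width: 0.3
gripper_force: 0.0
```

```bash
python3 m.py
```

```text
flange [478.  -37.3] -38.51038910848811
pan [509.1 -39.8] -11.383578923224022 rel [-31.1   2.5]
[492.5 -39.3  72.3] 5.15 force [-0.4  0.4  0.3]
```

Request:
step_arm(series=[[[0, 0, 0, -0.02, 0, 0, 1], [0, 0, 0, -0.02, 0, 0, 1], [0, 0, 0, -0.02, 0, 0, 1], [0, 0, 0, -0.02, 0, 0, 1], [0, 0, 0, -0.02, 0, 0, 1], [0, 0, 0, 0, 0, 0, 1]]])

```text
clock: 5.95
eef_pos: [507.1, -39.3, 72.2]
tool_rot: [3.142, -0.001, 3.141]
force: [-3.9, -0.3, 1.5]
width: -0.1
gripper_force: 1.8
```

```bash
python3 m.py w4.png 490
```

```text
flange [491.6 -37.2] -38.792643387834424
pan [496.8 -40.3] -10.324813647490295 rel [-5.2  3.1]
[506.7 -39.3  72.1] 6.0 force [-3.4  0.   1.7]
```

View pics/w4.png

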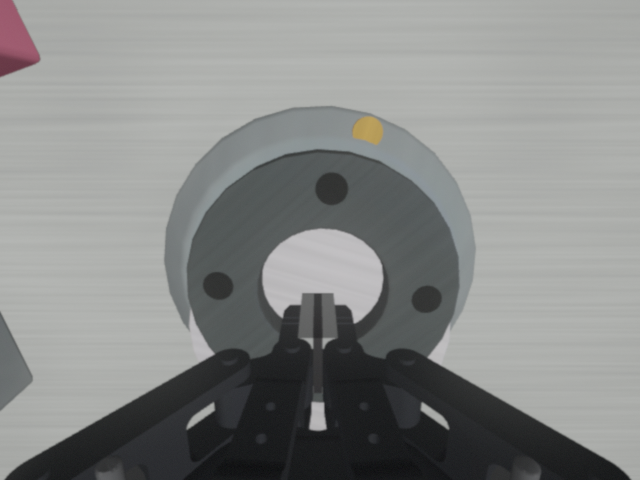

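Fingers bear on the bore's far side; force is about 3.4 N (pan carried roughly 14 mm). I'll continue slowly.

Request:
step_arm(series=[[[0, 0, 0, -0.02, 0, 0, 1], [0, 0, 0, -0.02, 0, 0, 1], [0, 0, 0, -0.02, 0, 0, 1], [0, 0, 0, -0.02, 0, 0, 1], [0, 0, 0, 0, 0, 0, 1]]])

```text
clock: 6.7
eef_pos: [519.0, -39.3, 72.1]
tool_rot: [3.142, -0.001, 3.141]
force: [-6.3, 1.6, 1.6]
width: -0.2
gripper_force: 2.7
```

```bash
python3 m.py w5.png 503
```

```text
flange [504.  -37.4] -39.093657164103625
pan [494.8 -38.2] -5.188325450944588 rel [9.2 0.8]
[518.7 -39.3  72.1] 6.75 force [-5.7  0.2  2.2]
```

Request:
step_arm(series=[[[0, 0, 0, -0.02, 0, 0, 1], [0, 0, 0, -0.02, 0, 0, 1], [0, 0, 0, -0.02, 0, 0, 1], [0, 0, 0, 0, 0, 0, 1]]])

```text
clock: 7.35
eef_pos: [527.8, -39.3, 72.2]
tool_rot: [3.142, -0.002, 3.142]
force: [-5.2, -0.3, 2.2]
width: -0.1
gripper_force: 2.8
```

```bash
python3 m.py w6.png 513
```

```text
flange [512.9 -38.2] -39.38963192865103
pan [496.8 -38.5] -5.460064703866043 rel [16.1  0.3]
[527.7 -39.3  72.1] 7.4 force [-5.2  0.2  2.3]
```

View pics/w6.png

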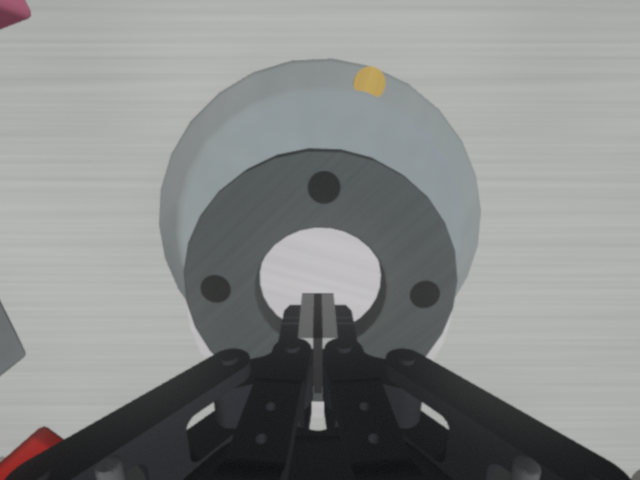

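Image: flange slid to about (320,285) with no pan rim visible on the robot side yet. Force has levelled off near 5.2 N (pan about 21 mm off), so about 12 mm remain.

Request:
step_arm(series=[[[0, 0, 0, -0.02, 0, 0, 1], [0, 0, 0, -0.02, 0, 0, 1], [0, 0, 0, -0.02, 0, 0, 1], [0, 0, 0, -0.01, 0, 0, 1], [0, 0, 0, 0, 0, 0, 1]]])

```text
clock: 8.1
eef_pos: [538.4, -39.3, 72.1]
tool_rot: [3.141, -0.001, -3.142]
force: [-5.7, -0.8, 1.5]
width: 0.0
gripper_force: 2.6
```

```bash
python3 m.py w7.png 523
```

```text
flange [523.9 -39. ] -39.49481814840855
pan [498.  -38.4] -6.248399737716954 rel [25.8 -0.6]
[538.3 -39.2  72.1] 8.15 force [-5.3 -0.1  2. ]
```

View pics/w7.png

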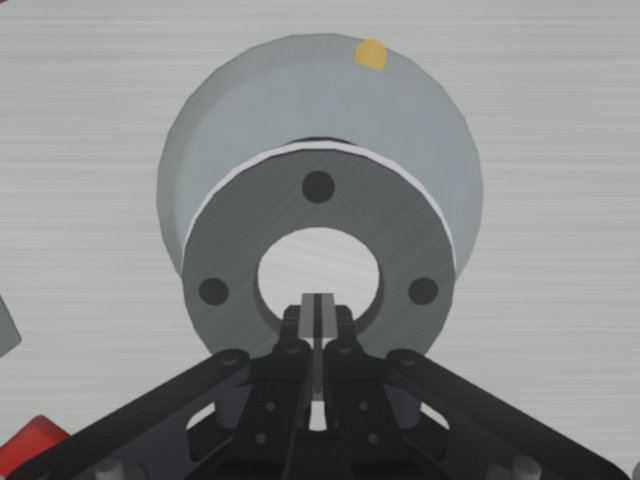

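Image: the pan's bright rim now shows above the flange, at about (320,144). I'll fit it.

```bash
cat > m2.py <<'E'
from h import *
import sys
np.set_printoptions(precision=1,suppress=True)
w=shot('wrist');w['rmax']=float(sys.argv[2]);x0=float(sys.argv[1])
F,a=fit(w,x0,-38.7,82,55,-1,lambda X:X[:,0]<x0+25);print('flange',F,a)
P,b=fit(w,x0,-38.7,68,60,1,lambda X:X[:,0]<x0-15,span=10);print('pan',P,b,'rel',F-P)
G=[fit(w,504,-38.7,z,85,-1,lambda X:X[:,0]<500) for z in(0,20,40)]
print('base',G);s=ctrl.read_state();print(s['eef_pos'],s['force'])
E
python3 m2.py 524 320
```

```text
flange [523.8 -39. ] -39.48098637152907
pan [525.2 -39. ] -32.970655676443194 rel [-1.3  0. ]
base [(array([502.4, -48.5]), np.float64(-16.42563840465701)), (array([502.7, -39.8]), np.float64(-25.508293543660386)), (array([507.3, -34.8]), np.float64(-21.550517418718872))]
[538.4 -39.3  72.1] [-4.6  0.4  1.4]
```

Request:
step_arm(series=[[[0, 0, 0, -0.01, 0, 0, 1], [0, 0, 0, 0, 0, 0, 1], [0, 0, 0, 0.02, 0, 0, 1], [0, 0, 0, 0.02, 0, 0, 1], [0, 0, 0, 0.02, 0, 0, 1], [0, 0, 0, 0.02, 0, 0, 1], [0, 0, 0, 0.02, 0, 0, 1], [0, 0, 0, 0.02, 0, 0, 1], [0, 0, 0, 0.02, 0, 0, 1], [0, 0, 0, 0.02, 0, 0, 1], [0, 0, 0, 0.02, 0, 0, 1], [0, 0, 0, 0.02, 0, 0, 1]]])

```text
clock: 9.6
eef_pos: [510.9, -39.4, 72.6]
tool_rot: [-3.142, 0.002, 3.142]
force: [0.1, 0.1, 0.8]
width: 0.1
gripper_force: 0.0
```

Request:
step_arm(series=[[[0, 0, 0, 0.02, 0, 0, 1], [0, 0, 0, 0, 0, 0, 1], [0, 0, 0, 0, 0, 0, 1]]])

```text
clock: 9.9
eef_pos: [507.5, -39.3, 72.4]
tool_rot: [3.142, 0.0, 3.142]
force: [-0.6, -0.5, 0.1]
width: -0.2
gripper_force: 0.0
```

```bash
python3 m2.py 504 320
```

```text
flange [501.8 -38.5] -38.7652958815381
pan [504.3 -38.4] -34.819326651093576 rel [-2.5 -0.1]
base [(array([503.6, -43.5]), np.float64(-16.930036382473663)), (array([503.6, -39.4]), np.float64(-28.671027587724964)), (array([505.3, -35. ]), np.float64(-23.193244687164636))]
[507.6 -39.3  72.3] [-0.4 -0.4  0.9]
```

Request:
step_arm(series=[[[0, 0, 0, 0, 0, -0.1, 1], [0, 0, 0, 0, 0, -0.15, 1], [0, 0, 0, 0, 0, -0.25, 1], [0, 0, 0, -0.15, 0, -0.3, 1], [0, 0, 0, -0.15, 0, -0.2, 1], [0, 0, 0, 0, 0, 0, 1], [0, 0, 0, 0, 0, 0, 1], [0, 0, 0, 0, 0, 0, 1]]])

```text
clock: 10.75
eef_pos: [550.5, -39.3, 220.7]
tool_rot: [3.142, -0.003, 3.142]
force: [-1.0, -0.3, -0.7]
width: 0.0
gripper_force: 0.0
```

Run:
```python
from h import *
np.set_printoptions(precision=1,suppress=True)
w=shot('wrist');w['rmax']=290
x0=502
F,a=fit(w,x0,-38.7,82,55,-1);print('flange',F,a)
B,a=fit(w,x0,-38.7,82,26,1);print('bore',B,a)
P,b=fit(w,504,-38.7,68,60,1,span=6);print('pan',P,b)
P,b=fit(w,504,-38.7,68,60,1,lambda X:X[:,0]<504,span=6);print('pan half',P,b)
im=w['img'].copy()
def dr(c,z,R,col):
    q=[proj(w,(c[0]+R*np.cos(a),c[1]+R*np.sin(a),z)) for a in np.linspace(0,6.28,100)]
    cv2.polylines(im,[(np.array(q)*8).astype(int)],True,col,1,cv2.LINE_AA,3)
r0=im.copy()
dr(F,82,55,(255,0,0));dr(P,68,60,(0,255,0))
u,v=proj(w,(502,-39,80)).astype(int);v0=max(v-100,0);print(u,v)
c=lambda i:i[v0:v0+200,u-100:u+100,::-1]
cv2.imwrite('pics/ov2.png',cv2.resize(np.hstack([c(r0),c(im)]),None,fx=2,fy=2))
s=ctrl.read_state();print(s['eef_pos'],s['force'])
```

```text
flange [502.  -38.7] -40.0
bore [500.7 -39.2] -40.0
pan [503.9 -38.8] -23.07290780126228
pan half [503.5 -38.9] -17.47134349277311
318 165
[550.4 -39.3 220.6] [-0.3 -0.3  0.2]
```

View pics/ov2.png

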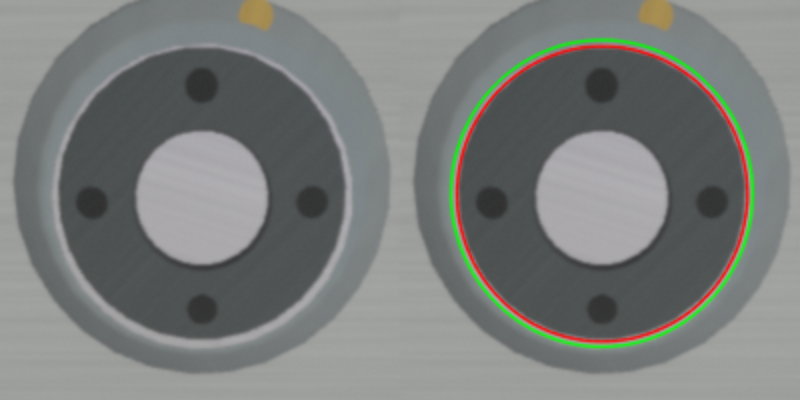

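Run:
```python
from h import *
np.set_printoptions(precision=1,suppress=True)
w=shot('wrist');g=cv2.cvtColor(w['img'],cv2.COLOR_RGB2GRAY).astype(float)
def prof(z,c,d,rs):
    q=np.array([proj(w,(c[0]+r*d[0],c[1]+r*d[1],z)) for r in rs])
    return map_coordinates(g,[q[:,1],q[:,0]],order=1)
c=(503.9,-38.8)
# subpixel crossings: flange outer (dark->bright), pan outer (bright->dark), 60 directions; lsq circle offsets
res={}
for nm,z,R,sg in(('flange',82,55,1),('bore',82,26,-1),('pan',68,60,-1)):
    rs=np.arange(R-5,R+5.01,.1);A=[];b=[]
    for a in np.linspace(0,2*np.pi,72,endpoint=False):
        d=(np.cos(a),np.sin(a));p=cv2.GaussianBlur(prof(z,c,d,rs)[None],(0,0),3)[0]
        G=sg*np.gradient(p);i=G.argmax()
        if G[i]>.8 and 2<i<len(rs)-3: A.append([d[0],d[1],1]);b.append(rs[i])
    A=np.array(A);b=np.array(b);k=np.ones(len(b),bool)
    for _ in range(4):
        x=np.linalg.lstsq(A[k],b[k],rcond=None)[0];e=abs(A@x-b);k=e<max(.6,2*np.median(e))
    print(nm,x[:2]+c,'R',x[2],k.sum(),len(k),'rms',e[k].std())
```

```text
flange [501.7 -38.9] R 54.24861111111117 72 72 rms 0.09078327466455284
bore [500.8 -38.8] R 24.87916666666673 72 72 rms 0.05649492875964288
pan [504.4 -38.7] R 59.70499218395383 71 71 rms 0.09475692370830036
```

A sub-pixel fit puts the flange about 2.7 mm short in −x (margin about 2 mm). I'll go back in and push to x≈542.7 at the finger, against 539.9 before.

Request:
step_arm(series=[[[0, 0, 0, 0.2, 0, 0.1, 1], [0, 0, 0, 0.103, 0, 0.2, 1], [0, 0, 0, 0, 0, 0.25, 1], [0, 0, 0, 0, 0, 0.19, 1], [0, 0, 0, 0, 0, 0.1, 1], [0, 0, 0, 0, 0, 0, 1], [0, 0, 0, 0, 0, 0, 1]]])

```text
clock: 11.55
eef_pos: [506.2, -39.4, 95.7]
tool_rot: [3.142, -0.001, 3.141]
force: [-0.6, -0.8, -0.9]
width: 0.2
gripper_force: 0.0
```

Request:
step_arm(series=[[[0, 0, 0, 0, 0, 0.05, 1], [0, 0, 0, 0, 0, 0.05, 1], [0, 0, 0, 0, 0, 0.05, 1], [0, 0, 0, 0, 0, 0, 1], [0, 0, 0, -0.02, 0, 0, 1], [0, 0, 0, -0.02, 0, 0, 1], [0, 0, 0, -0.02, 0, 0, 1], [0, 0, 0, -0.02, 0, 0, 1], [0, 0, 0, -0.02, 0, 0, 1], [0, 0, 0, -0.02, 0, 0, 1], [0, 0, 0, -0.02, 0, 0, 1], [0, 0, 0, 0, 0, 0, 1]]])

```text
clock: 12.75
eef_pos: [527.7, -39.3, 73.5]
tool_rot: [3.142, -0.001, 3.142]
force: [-2.5, 0.7, 0.8]
width: 0.0
gripper_force: 1.2
```

Request:
step_arm(series=[[[0, 0, 0, -0.02, 0, 0, 1], [0, 0, 0, -0.02, 0, 0, 1], [0, 0, 0, -0.02, 0, 0, 1], [0, 0, 0, -0.02, 0, 0, 1], [0, 0, 0, -0.02, 0, 0, 1], [0, 0, 0, 0, 0, 0, 1]]])

```text
clock: 13.35
eef_pos: [542.0, -39.3, 73.3]
tool_rot: [3.142, -0.002, 3.141]
force: [-5.9, -0.4, 4.4]
width: -0.0
gripper_force: 2.9
```

```bash
python3 m2.py 527 320
```

```text
flange [527.5 -38.4] -39.54590621519732
pan [528.6 -38.4] -34.12077973040995 rel [-1.1  0. ]
base [(array([502.2, -48.8]), np.float64(-16.562185880807643)), (array([502.4, -39.7]), np.float64(-25.594486547098782)), (array([507.4, -34.9]), np.float64(-21.493130606973963))]
[541.6 -39.4  73.3] [-6.7 -1.5  3.4]
```

Request:
step_arm(series=[[[0, 0, 0, -0.014, 0, 0, 1], [0, 0, 0, 0, 0, 0, 1]]])

```text
clock: 13.6
eef_pos: [543.6, -39.3, 73.3]
tool_rot: [3.142, -0.003, 3.142]
force: [-6.5, 0.1, 3.4]
width: -0.2
gripper_force: 3.1
```

```bash
python3 m2.py 529 320
```

```text
flange [529.1 -38.4] -39.55028512804559
pan [530.2 -38.4] -34.24860410514061 rel [-1.1  0. ]
base [(array([501.8, -48.7]), np.float64(-16.631445985431476)), (array([502.3, -39.6]), np.float64(-25.654227865485414)), (array([507.5, -34.8]), np.float64(-21.61630780680435))]
[543.4 -39.4  73.3] [-7.2  0.5  3.8]
```

Request:
step_arm(series=[[[0, 0, 0, -0.014, 0, -0.005, 1], [0, 0, 0, 0, 0, 0, 1]]])

```text
clock: 13.85
eef_pos: [547.2, -39.3, 73.9]
tool_rot: [3.141, 0.0, -3.142]
force: [-2.6, 0.4, -2.4]
width: -0.0
gripper_force: 1.2
```

```bash
python3 m2.py 530 320
```

```text
flange [532.7 -39.3] -39.83580772833364
pan [514.2 -38.8] -37.708242278381846 rel [18.6 -0.5]
base [(array([501.1, -48.5]), np.float64(-16.44552865748274)), (array([502.2, -39.9]), np.float64(-25.289244775348646)), (array([507.7, -34.9]), np.float64(-21.543208615125025))]
[547.4 -39.2  74. ] [-1.9 -0.1 -2.2]
```

Raising the tool slightly unloaded the flange and the pan slipped back under it, so it is now about 18 mm past centre. I'll let it swing back, then push it back in −x, keeping z constant.

Request:
step_arm(series=[[[0, 0, 0, 0.02, 0, 0, 1], [0, 0, 0, 0.02, 0, 0, 1], [0, 0, 0, 0.02, 0, 0, 1], [0, 0, 0, 0.02, 0, 0, 1], [0, 0, 0, 0.02, 0, 0, 1], [0, 0, 0, 0.02, 0, 0, 1], [0, 0, 0, 0.02, 0, 0, 1], [0, 0, 0, 0.02, 0, 0, 1], [0, 0, 0, 0.01, 0, 0, 1], [0, 0, 0, 0, 0, 0, 1], [0, 0, 0, 0, 0, 0, 1]]])

```text
clock: 15.0
eef_pos: [521.6, -39.3, 74.3]
tool_rot: [3.142, 0.0, -3.142]
force: [0.2, -0.8, 0.8]
width: -0.3
gripper_force: 0.0
```

```bash
sed -i 's/^G=.*/pass/;s/^print(.base.,G);//' m2.py; sed -i 's/^P,b=.*/P,b=fit(w,float(sys.argv[3]),-38.7,68,60,1,lambda X:(X[:,0]<x0-10)\&(np.hypot(X[:,0]-F[0],X[:,1]-F[1])>56.5),span=10);print("pan",P,b,"rel",F-P)/' m2.py; python3 m2.py 523 320 504
```

```text
flange [522.7 -39.1] -39.487682257333816
pan [505.5 -38.5] -39.173171125241446 rel [17.2 -0.5]
[521.6 -39.3  74.3] [ 0.1  0.2 -0. ]
```

Request:
step_arm(series=[[[0, 0, 0, 0.03, 0, 0, 1], [0, 0, 0, 0.03, 0, 0, 1], [0, 0, 0, 0.03, 0, 0, 1], [0, 0, 0, 0.02, 0, 0, 1], [0, 0, 0, 0.02, 0, 0, 1], [0, 0, 0, 0.02, 0, 0, 1], [0, 0, 0, 0.02, 0, 0, 1], [0, 0, 0, 0.02, 0, 0, 1], [0, 0, 0, 0.02, 0, 0, 1], [0, 0, 0, 0.02, 0, 0, 1], [0, 0, 0, 0, 0, 0, 1]]])

```text
clock: 16.15
eef_pos: [486.5, -39.4, 74.3]
tool_rot: [3.142, -0.0, 3.141]
force: [3.2, -0.4, -1.6]
width: -0.0
gripper_force: 1.6
```

```bash
python3 m2.py 502 320 486
```

```text
flange [498.9 -39.1] -39.883696197485335
pan [491.2 -38.8] -39.86784746707385 rel [ 7.6 -0.3]
[486.9 -39.3  74.3] [ 3.7  0.6 -0.1]
```

Request:
step_arm(series=[[[0, 0, 0, 0.01, 0, 0, 1], [0, 0, 0, 0.01, 0, 0, 1], [0, 0, 0, 0.01, 0, 0, 1], [0, 0, 0, 0, 0, 0, 1]]])

```text
clock: 16.6
eef_pos: [482.1, -39.3, 74.3]
tool_rot: [3.142, -0.0, 3.142]
force: [3.5, -0.6, -0.2]
width: -0.3
gripper_force: 1.7
```

```bash
python3 m2.py 495 320 490
```

```text
flange [494.5 -39.2] -39.862318471078545
pan [490.5 -38.8] -39.867637010139916 rel [ 4.1 -0.4]
[482.4 -39.3  74.3] [ 3.9  0.4 -1.2]
```

Request:
step_arm(series=[[[0, 0, 0, 0.01, 0, 0, 1], [0, 0, 0, 0.01, 0, 0, 1], [0, 0, 0, 0.004, 0, 0, 1], [0, 0, 0, 0, 0, 0, 1]]])

```text
clock: 17.05
eef_pos: [478.7, -39.3, 74.3]
tool_rot: [3.142, -0.0, -3.142]
force: [3.6, -0.4, -1.3]
width: 0.0
gripper_force: 1.8
```

```bash
python3 m2.py 491 320 490
```

```text
flange [491.1 -39.2] -39.67272272576268
pan [490.1 -38.6] -39.88796883603109 rel [ 0.9 -0.5]
[478.8 -39.3  74.3] [ 4.7  0.5 -1.1]
```

Request:
step_arm(series=[[[0, 0, 0, 0.005, 0, 0, 1], [0, 0, 0, 0, 0, 0, 1], [0, 0, 0, -0.02, 0, 0, 1], [0, 0, 0, -0.02, 0, 0, 1], [0, 0, 0, -0.02, 0, 0, 1], [0, 0, 0, -0.02, 0, 0, 1], [0, 0, 0, -0.02, 0, 0, 1], [0, 0, 0, -0.02, 0, 0, 1], [0, 0, 0, -0.02, 0, 0, 1], [0, 0, 0, -0.02, 0, 0, 1], [0, 0, 0, 0, 0, 0, 1], [0, 0, 0, 0, 0, 0, 1]]])

```text
clock: 18.3
eef_pos: [501.9, -39.3, 74.2]
tool_rot: [3.142, -0.001, 3.142]
force: [-0.3, 0.3, -0.3]
width: 0.3
gripper_force: 0.0
```

```bash
python3 m2.py 504 320 504
```

```text
flange [506.9 -39.2] -38.9876468345306
pan [505.8 -38.3] -39.37222595260425 rel [ 1.1 -0.9]
[501.8 -39.4  74.2] [-0.3  0.1 -0. ]
```

Request:
step_arm(series=[[[0, 0, 0, 0, 0, -0.1, 1], [0, 0, 0, 0, 0, -0.15, 1], [0, 0, 0, 0, 0, -0.25, 1], [0, 0, 0, -0.15, 0, -0.28, 1], [0, 0, 0, -0.17, 0, -0.2, 1], [0, 0, 0, 0, 0, 0, 1], [0, 0, 0, 0, 0, 0, 1], [0, 0, 0, 0, 0, 0, 1]]])

```text
clock: 19.15
eef_pos: [548.1, -39.3, 220.0]
tool_rot: [3.141, -0.004, 3.141]
force: [0.1, 0.2, -0.0]
width: -0.0
gripper_force: 0.0
```

```bash
cat > sub.py <<'E'
from h import *
np.set_printoptions(precision=1,suppress=True)
def sub(w,c,items):
    g=cv2.cvtColor(w['img'],cv2.COLOR_RGB2GRAY).astype(float)
    for nm,z,R,sg in items:
        rs=np.arange(R-5,R+5.01,.1);A=[];b=[]
        for a in np.linspace(0,2*np.pi,72,endpoint=False):
            d=(np.cos(a),np.sin(a));q=np.array([proj(w,(c[0]+r*d[0],c[1]+r*d[1],z)) for r in rs])
            p=cv2.GaussianBlur(map_coordinates(g,[q[:,1],q[:,0]],order=1)[None],(0,0),3)[0]
            G=sg*np.gradient(p);i=G.argmax()
            if G[i]>.8 and 2<i<len(rs)-3: A.append([d[0],d[1],1]);b.append(rs[i])
        A=np.array(A);b=np.array(b);k=np.ones(len(b),bool)
        for _ in range(4):
            x=np.linalg.lstsq(A[k],b[k],rcond=None)[0];e=abs(A@x-b);k=e<max(.6,2*np.median(e))
        print(nm,x[:2]+c,'R',x[2],k.sum(),len(k),'rms',e[k].std())
E
python3 - <<'E'
from sub import *
w=shot('wrist','w8.png')
sub(w,(504.4,-38.8),(('flange',82,55,1),('bore',82,26,-1),('pan',68,60,-1)))
print(ctrl.read_state()['eef_pos'])
g0=atz(w,(24,250),52)
cv2.imwrite('pics/w8c.png',cv2.resize(w['img'][40:300,200:440,::-1],None,fx=2,fy=2))
E
```

```text
flange [507.2 -39.5] R 54.23390507426649 71 72 rms 0.08198265327794696
bore [506.1 -39.5] R 24.866666666666728 72 72 rms 0.07419639125846506
pan [504.9 -38.7] R 59.74643803933431 44 46 rms 0.09914822710706335
[548.1 -39.3 219.8]
```

View pics/w8c.png

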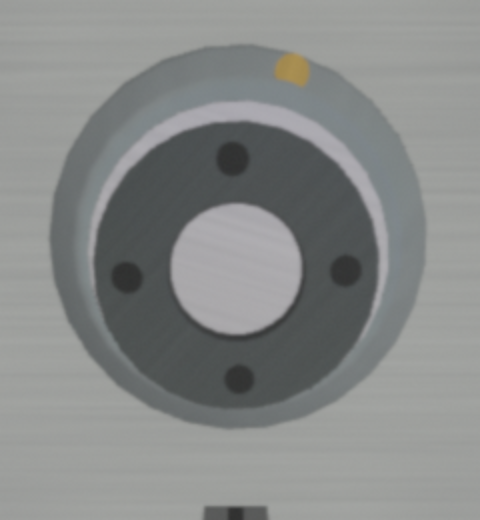

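Image: the ring sits evenly in y but about 2.7 mm past centre in x (margin about 2 mm). One more fine push in the smooth direction, with finger end x≈475.3 this time instead of 478.

Request:
step_arm(series=[[[0, 0, 0, 0.2, 0.004, 0.1, 1], [0, 0, 0, 0.11, 0, 0.2, 1], [0, 0, 0, 0, 0, 0.25, 1], [0, 0, 0, 0, 0, 0.19, 1], [0, 0, 0, 0, 0, 0.1, 1], [0, 0, 0, 0, 0, 0.05, 1], [0, 0, 0, 0, 0, 0.05, 1], [0, 0, 0, 0, 0, 0.034, 1], [0, 0, 0, 0, 0, 0, 1], [0, 0, 0, 0, 0, 0, 1]]])

```text
clock: 20.2
eef_pos: [503.9, -38.7, 75.6]
tool_rot: [-3.142, 0.001, -3.142]
force: [0.7, 0.3, 0.0]
width: -0.1
gripper_force: 0.0
```

Request:
step_arm(series=[[[0, 0, 0, 0.03, 0, 0.008, 1], [0, 0, 0, 0.02, 0, 0, 1], [0, 0, 0, 0.02, 0, 0, 1], [0, 0, 0, 0.02, 0, 0, 1], [0, 0, 0, 0.02, 0, 0, 1], [0, 0, 0, 0.02, 0, 0, 1], [0, 0, 0, 0.02, 0, 0, 1], [0, 0, 0, 0.01, 0, 0, 1], [0, 0, 0, 0, 0, 0, 1]]])

```text
clock: 21.1
eef_pos: [480.1, -38.7, 74.1]
tool_rot: [3.142, 0.001, 3.142]
force: [3.9, 0.2, 1.5]
width: -0.1
gripper_force: 1.6
```

```bash
python3 m2.py 492 320 490
```

```text
flange [492.5 -39.1] -39.71526669841044
pan [492.2 -38.3] -39.87307907606077 rel [ 0.3 -0.8]
[480.3 -38.7  74.1] [ 3.5 -0.   0.9]
```

Request:
step_arm(series=[[[0, 0, 0, 0.01, 0, 0, 1], [0, 0, 0, 0.01, 0, 0, 1], [0, 0, 0, 0, 0, 0, 1]]])

```text
clock: 21.45
eef_pos: [476.8, -38.7, 74.1]
tool_rot: [3.142, 0.001, 3.142]
force: [4.1, 0.8, 1.1]
width: -0.1
gripper_force: 2.0
```

```bash
python3 m2.py 489 320 488
```

```text
flange [489.1 -39.1] -39.570528326224654
pan [488.7 -38.4] -39.86734119461627 rel [ 0.4 -0.7]
[476.9 -38.7  74.1] [ 4.8 -0.4  1.4]
```

Still sticking (pan about −16 mm). Continue in small steps.

Request:
step_arm(series=[[[0, 0, 0, 0.01, 0, 0, 1], [0, 0, 0, 0.01, 0, 0, 1], [0, 0, 0, 0, 0, 0, 1]]])

```text
clock: 21.8
eef_pos: [473.6, -38.7, 74.1]
tool_rot: [3.142, 0.0, 3.142]
force: [3.9, 0.5, 2.1]
width: -0.1
gripper_force: 2.4
```

```bash
python3 m2.py 486 320 486
```

```text
flange [486. -39.] -39.50830253333362
pan [485.9 -38.4] -39.87376448362968 rel [ 0.1 -0.7]
[473.8 -38.7  74.1] [4.9 0.3 2.1]
```

Request:
step_arm(series=[[[0, 0, 0, 0.01, 0, 0, 1], [0, 0, 0, 0.005, 0, 0, 1], [0, 0, 0, 0, 0, 0, 1]]])

```text
clock: 22.15
eef_pos: [471.9, -38.7, 74.1]
tool_rot: [3.142, 0.001, 3.142]
force: [5.9, -0.1, 1.6]
width: -0.4
gripper_force: 2.6
```

```bash
python3 m2.py 484 320 485
```

```text
flange [484.2 -39. ] -39.47845888659829
pan [484.2 -38.3] -39.860260954457026 rel [ 0.1 -0.7]
[471.9 -38.7  74.1] [5.6 0.3 1.7]
```

Request:
step_arm(series=[[[0, 0, 0, 0.01, 0, 0, 1], [0, 0, 0, 0.005, 0, 0, 1], [0, 0, 0, 0, 0, 0, 1]]])

```text
clock: 22.5
eef_pos: [469.4, -38.7, 74.0]
tool_rot: [3.142, 0.001, 3.142]
force: [4.8, -0.2, 1.2]
width: 0.0
gripper_force: 2.5
```

```bash
python3 m2.py 482 320 483
```

```text
flange [481.8 -38.9] -39.15922530969514
pan [484.5 -38.7] -39.80317797105662 rel [-2.6 -0.2]
[469.5 -38.7  74.1] [5.2 0.3 1.9]
```

Slid to the aimed reading. I'll release slowly and check.

Request:
step_arm(series=[[[0, 0, 0, -0.02, 0, 0, 1], [0, 0, 0, -0.02, 0, 0, 1], [0, 0, 0, -0.02, 0, 0, 1], [0, 0, 0, -0.02, 0, 0, 1], [0, 0, 0, -0.02, 0, 0, 1], [0, 0, 0, -0.02, 0, 0, 1], [0, 0, 0, -0.02, 0, 0, 1], [0, 0, 0, -0.02, 0, 0, 1], [0, 0, 0, -0.02, 0, 0, 1], [0, 0, 0, -0.02, 0, 0, 1], [0, 0, 0, -0.02, 0, 0, 1], [0, 0, 0, 0, 0, 0, 1]]])

```text
clock: 23.75
eef_pos: [502.5, -38.7, 73.9]
tool_rot: [3.142, 0.0, -3.142]
force: [-0.2, -0.0, 0.1]
width: 0.1
gripper_force: 0.0
```

Request:
step_arm(series=[[[0, 0, 0, 0, 0, -0.1, 1], [0, 0, 0, 0, 0, -0.15, 1], [0, 0, 0, 0, 0, -0.25, 1], [0, 0, 0, -0.15, 0, -0.28, 1], [0, 0, 0, -0.17, 0, -0.2, 1], [0, 0, 0, 0, 0, 0, 1], [0, 0, 0, 0, 0, 0, 1], [0, 0, 0, 0, 0, 0, 1]]])

```text
clock: 24.55
eef_pos: [548.1, -38.8, 219.7]
tool_rot: [3.142, -0.004, 3.141]
force: [-1.5, 0.1, -0.2]
width: 0.1
gripper_force: 0.0
```

Run:
```python
from sub import *
w=shot('wrist','w9.png')
sub(w,(504.4,-38.8),(('flange',82,55,1),('flange80',80,55,1),('pan',68,60,-1)))
print(ctrl.read_state()['eef_pos'])
for r in ctrl.recognise(w,'weigh_top')[:3]: print(r['centre'],r['score'],atz(w,r['centre'],53))
```

```text
flange [504.1 -39.5] R 54.23611111111118 72 72 rms 0.08022786730174533
flange80 [504.4 -39.5] R 54.62916666666674 72 72 rms 0.0844333825571698
pan [505.  -38.9] R 59.818576154364315 68 69 rms 0.12120325803721053
[548.1 -38.7 219.5]
[3.2, 179.8] 0.79 [ 514.3 -304.6   53. ]
```

Centred within about 1 mm. Now the button.

Request:
step_arm(series=[[[0, 0, 0, 0, -0.3, 0, 1], [0, 0, 0, 0, -0.3, 0, 1], [0, 0, 0, 0, -0.3, 0, 1], [0, 0, 0, 0, -0.3, 0, 1], [0, 0, 0, 0, -0.3, 0.1, 1], [0, 0, 0, 0, -0.28, 0.1, 1], [0, 0, 0, 0, 0, 0, 1], [0, 0, 0, 0, 0, 0, 1]]])

```text
clock: 25.45
eef_pos: [548.3, -306.4, 189.1]
tool_rot: [3.14, -0.003, 3.139]
force: [0.8, 0.0, -0.3]
width: -0.2
gripper_force: 0.0
```

Run:
```python
from sub import *
w=shot('wrist','w10.png')
print(ctrl.read_state()['eef_pos'])
t=shot('top');s=shot('side')
for r in ctrl.recognise(w,'weigh_top')[:3]:
    c=r['centre'];print(c,r['score'],atz(w,c,52))
    for p,nm in((t,'top'),(s,'side')):
        for q in ctrl.recognise(p,'weigh_top')[:6]:
            X=tri([(w,c),(p,q['centre'])])
            if np.hypot(X[0]-514,X[1]+307)<15: print(nm,q['centre'],q['score'],X)
c=atz(w,ctrl.recognise(w,'weigh_top')[0]['centre'],52)
for z in(48,50,52,54,56):sub(w,c[:2],(('btn%d'%z,z,14,-1),))
```

```text
[ 549.4 -304.7  189.8]
[119.1, 335.8] 0.92 [ 645.8 -480.4   52. ]
[315.1, 183.1] 0.73 [ 512.6 -308.2   52. ]
side [352.0, 200.6] 0.4 [ 504.3 -308.    73.9]
btn48 [ 644.7 -482.3] R 15.275785388786549 40 54 rms 0.4898751956756823
btn50 [ 643.6 -481.6] R 15.491823624039615 45 58 rms 0.564966036200527
btn52 [ 646.3 -484.1] R 13.570750257133511 38 56 rms 0.14143924787642442
btn54 [ 645.1 -483. ] R 13.653842373019932 44 54 rms 0.14502625995061255
btn56 [ 643.8 -481.8] R 13.615638776992538 47 52 rms 0.15201000560971883
```

View pics/w10.png

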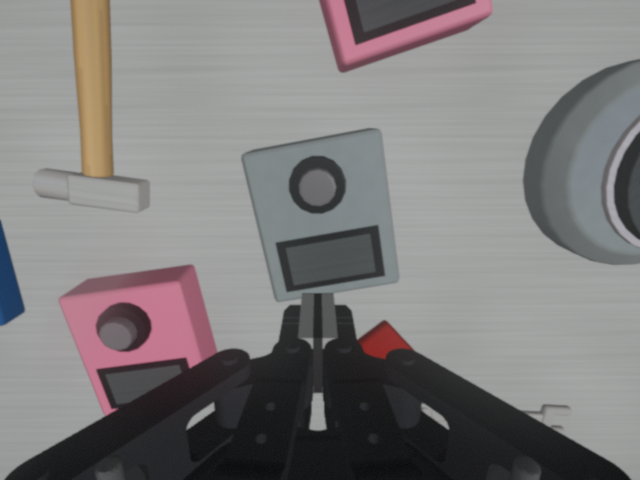

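The grey button is centred at about (317,186), inside its dark bezel; the pink look-alikes are at the left and top.

Run:
```python
from sub import *
w=shot('wrist')
for z in(45,50,54,58,62):
    c=atz(w,(317,186),z);sub(w,c[:2],(('btn%d'%z,z,14,-1),))
s=shot('side');t=shot('top')
print(tri([(w,(317,186)),(s,(348,205))]),tri([(w,(317,186)),(t,(384,265))]))
print(ctrl.read_state()['eef_pos'],ctrl.read_state()['force'])
```

```text
btn45 [ 516.7 -307.1] R 14.268055555555542 72 72 rms 0.10407943676078235
btn50 [ 516.  -307.1] R 14.019444444444426 72 72 rms 0.10278251969103323
btn54 [ 515.3 -307.1] R 13.829166666666646 72 72 rms 0.1043021667236818
btn58 [ 514.7 -307.1] R 13.622222222222206 72 72 rms 0.10130764249975872
btn62 [ 514.1 -307. ] R 13.436111111111096 72 72 rms 0.09481109864805831
[ 513.6 -305.7   56. ] [ 507.7 -304.9  106.9]
[ 550.2 -305.5  191.1] [ 0.2 -0.2  0. ]
```

Request:
step_arm(series=[[[0, 0, 0, 0.2, 0, 0.15, 1], [0, 0, 0, 0.03, -0.01, 0.25, 1], [0, 0, 0, 0, 0, 0.25, 1], [0, 0, 0, 0, 0, 0.12, 1], [0, 0, 0, 0, 0, 0, 1], [0, 0, 0, 0, 0, 0, 1]]])

```text
clock: 26.65
eef_pos: [515.9, -307.4, 75.8]
tool_rot: [-3.141, 0.0, 3.142]
force: [0.4, 0.1, 0.5]
width: 0.2
gripper_force: 0.0
```

Positioned. Lowering step by step while watching the force.

Request:
step_arm(series=[[[0, 0, 0, 0, 0, 0.03, 1], [0, 0, 0, 0, 0, 0.03, 1], [0, 0, 0, 0, 0, 0.02, 1], [0, 0, 0, 0, 0, 0.01, 1], [0, 0, 0, 0, 0, 0.01, 1], [0, 0, 0, 0, 0, 0, 1], [0, 0, 0, 0, 0, 0, 1]]])

```text
clock: 27.35
eef_pos: [516.4, -307.7, 61.1]
tool_rot: [-3.141, 0.002, 3.142]
force: [0.9, -0.3, 4.3]
width: 0.1
gripper_force: 2.6
```

Request:
step_arm(series=[[[0, 0, 0, 0, 0, 0.01, 1], [0, 0, 0, 0, 0, 0, 1]]])

```text
clock: 27.55
eef_pos: [516.5, -307.7, 60.9]
tool_rot: [-3.141, 0.002, 3.141]
force: [-1.5, 1.1, 15.0]
width: 0.2
gripper_force: 7.6
```

Request:
step_arm(series=[[[0, 0, 0, 0, 0, 0.01, 1], [0, 0, 0, 0, 0, 0, 1]]])

```text
clock: 27.75
eef_pos: [516.5, -307.8, 60.7]
tool_rot: [-3.14, 0.002, 3.141]
force: [-2.8, 2.1, 24.8]
width: 0.3
gripper_force: 12.4
```

Request:
step_arm(series=[[[0, 0, 0, 0, 0, -0.02, 1], [0, 0, 0, 0, 0, -0.022, 1], [0, 0, 0, 0, 0, 0, 1], [0, 0, 0, 0, 0, 0, 1]]])

```text
clock: 28.15
eef_pos: [515.8, -307.4, 63.7]
tool_rot: [-3.141, 0.0, -3.142]
force: [1.2, -2.1, 1.9]
width: 0.0
gripper_force: 1.3
```

Run:
```python
from h import *
f=[]
for i in range(6): shot('top');s=ctrl.read_state();f.append(s['force'])
print(np.round(np.mean(f,0),2),s['eef_pos'],s['clock'])
```

```text
[ 2.11 -0.74  2.45] [ 515.61344324 -307.23694054   63.55950485] 28.45
```

A spring force of 2.4 N at z=63.6 confirms the button bottomed out at about 61. Releasing fully and checking the flange once more.

Request:
step_arm(series=[[[0, 0, 0, 0, 0, -0.05, 1], [0, 0, 0, 0, 0, -0.1, 1], [0, 0, 0, 0, 0, -0.25, 1], [0, 0, 0, -0.1, 0.25, -0.2, 1], [0, 0, 0, -0.1, 0.3, -0.2, 1], [0, 0, 0, 0, 0.3, -0.2, 1], [0, 0, 0, 0, 0.3, 0, 1], [0, 0, 0, 0, 0.3, 0, 1], [0, 0, 0, 0, 0, 0, 1], [0, 0, 0, 0, 0, 0, 1], [0, 0, 0, 0, 0, 0, 1]]])

```text
clock: 29.55
eef_pos: [543.3, -99.7, 208.4]
tool_rot: [-3.141, -0.001, 3.14]
force: [0.5, -0.6, -0.5]
width: -0.2
gripper_force: 0.0
```

Run:
```python
from sub import *
w=shot('wrist','w11.png')
sub(w,(504.4,-38.8),(('flange',82,55,1),('pan',68,60,-1)))
s=ctrl.read_state();print(s['eef_pos'],s['force'],s['clock'])
```

```text
flange [504. -40.] R 54.33312494983846 70 72 rms 0.11426329306779329
pan [504.8 -38.4] R 59.72346423493153 51 53 rms 0.1238618123339592
[ 543.3 -100.1  208.3] [-0.8  0.3 -0. ] 29.6
```

Still centred within about 1–2 mm. Handing in.

```bash
python3 -c "
from cell import ctrl
print(ctrl.finish_job())"
```

```text
the job is handed in; nothing more can be done
None
```

The job is handed in at about 30 s: by the last camera check the flange lies within about 2 mm of the pan's centre with no rim beyond the edge, reached after overshooting by about 18 mm and sliding it back, and only then was the weigh button pressed to its stop (about 25 N) and released.

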